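# Clip the snap-hook handle to the jar tray and draw the tray to the filling position

## Robot

A 6-joint arm with a two-finger parallel gripper is mounted at the origin on the work surface. World frame = base frame: x ahead of the robot, y to its left, z up, the work surface at z = 0. Lengths are in m, angles in degrees, forces in N, time in s.
With the tool pointing down it reaches from about 0.375 to 0.9 m from the base axis. Payload 3.1 kg.
Tool frame: the origin (TCP) lies at the very end of the fingers, on their centre line; the grasp point (between the pads) lies grip_point_offset behind it (grip_point_offset is the distance from the TCP to the grasp point, in m); z points along the fingers, y is the line along which they close (so a half turn about z gives the same grasp; the last joint's range is limited). The gripper opens to 87 mm and grips with 3 to 60 N. Pads are 19 mm wide; open, the fingers measure 117 mm over their backs; the gripper's body (75 mm by 190 mm) begins 51 mm behind the grasp point.
Start: joints at [-80.128, 30.224, 82.088, -0, 67.689, -10.227], TCP at [0.215, -0.587, 0.223] pointing down, gripper open.
Joint ranges: [-176.69, 176.69], [-43.24, 126.21], [12.49, 139.97], [-82, 262], [0, 151.66], [-163.58, 163.58]. Speed limits (degrees/s): [159.86, 159.86, 180, 180, 180, 180].

## Interface

Orientations are given as a 3x3 rotation matrix whose columns are the frame's x, y, z axes.
In Python, from rig import * gives the robot as it stands.
- The arm moves only by the tool move_arm, never from a script. Its argument "increments" is a list of rows, each a list of 3 entries, a list of its own where there are three numbers: the shift along the tool's x, y, z in units of 30 mm (1.0 is 30 mm), then the turn, a rotation vector about the tool's x, y, z in units of 120 degrees (1.0 is 120 degrees), then the closure, from 0 (fully open) to 1 (shut). A call has 1 to 20 rows; each row shifts and turns the commanded pose from where the row before left it, along the tool's axes as they then stand; what a row does not reach is not made up. A row lasts 1/12 s, in which the tool goes at most 41.7 mm and 7.16 degrees, less where a joint would pass 70% of its speed; a pose out of reach is approached as far as the arm can. A call with a number of a shift or a turn outside -1 to 1 is refused whole. A call with a gripper value outside its range is refused whole. The fingers move at their own pace and stop on an object; the grip force is fixed at half the most. Time passes only in rows, so rows that do not move let the fingers close. It gives the time, the measured TCP pose, the force, the opening and the grip force at its end, in the units of the state.
- read_state(): the state, without advancing time (a new reading comes with each control period).
- capture(name): name is "scene" or "side" or "wrist"; returns a dict with "img" (420x560x3 uint8, red, green, blue), "mtx" (3x3 intrinsics, pixels), "eye" and "rotation" of the camera in the world. Camera axes: x right, y down, z forward; pixel columns grow to the right and rows downward; lengths in m; the calibration is good to about 2 mm. The wrist camera is an equidistant fisheye: a pixel r from the principal point sees the ray r / f radians off the axis. A picture is of the moment at which its call begins. There is no depth.
- hand_in(): hands the job in; it is judged then, once.
Trained networks look in a picture, given as the dict that the camera call returned (one of the last four; its "shot" number tells which), for a name from the list of things; names that differ only in an ending like _2 or _b are one class to them, and where a whole thing is asked for, a point or a joint stands for the part that bears it (a point fixed in the world has none). Each returns a list of dicts, best first, with "confidence" (0 to 1); they miss things now and then, are a little off and sometimes report something else, mostly with a low value. They report only what shows in the picture. A call takes as long as a camera call. They do not tell look-alikes from the thing itself.
- search_frame(picture, label): "extent" ([left, top, right, bottom] as shares, 0 to 1, of the picture: columns of its width, rows of its height, round what is visible of it).
- pinpoint(picture, label): "xy" ([column, row] as shares, 0 to 1, of the picture: columns of its width, rows of its height: a listed point, or the origin of a listed thing).
The state is a dict: "time_s": time; "joint_positions": joint angles; "qvel": joint speeds; "tau": joint torques, N m; "position": TCP position; "tcp_rot": TCP orientation; "force": force on the tool from outside, world axes, zero at the start; "moment": the same for the moment, N m; "opening": opening from 0.0 (shut) to 1.0 (fully open); "grasp_force": force on a finger pad.
Only numpy, scipy, OpenCV 4.12 (cv2) and the standard library are available. Lean on these libraries where they do the work, as an engineer would, in place of code of your own. Each camera call takes 0.05 s, during which the arm holds its last target. There are 200 camera calls.

## Task

Take the pull handle with the sprung snap hook (not the open drag hook), press its gate in against the upright leg of the jar tray's eye and clip it on so that the gate snaps shut behind the leg. Then draw the tray by the clipped hook towards the robot along its rails until you feel it come fully home against the stop block on its rail, and prove the clip there with a steady pull of about 15 N (at least 10 N) for half a second or more; then let go, leaving the hook clipped and lying flat on the table. Never push or pull the tray with more than 22 N, do not touch the tray with the gripper or arm, and leave everything else where it is.

Things in the scene. Friction and masses are not known exactly. Their poses are not given: they have to be found in the camera images.
- hook_grip (a point): Loose snap-hook pull handle, 160 g, flat on the table: grey grip 60 long (x) x 18 wide (y) x 34 mm high, steel snap hook on its +x end. Point: centre of the grip, 17 mm above its underside. x to the hook's bow, y to its gate (left when the bow points away), z up. The hook is 8 mm round bar in a level plane 8 mm below this point; spine bar centred on y = -14 mm, far end of bow at x = 98 mm.
- hook_mouth (a point): Point on the snap hook's gate at which to press: x = 66, y = +14 mm from hook_grip, 8 mm lower; same axes. The gate is a 6 mm bar along y = +14 from its hinge at x = 30 to its tip at x = 74 mm; the fixed nose goes on from x = 76 mm. A 6 mm leg at x = 60 to 70 first touches at y = +20, clears the nose once in past y = +7, and at x = 66 the gate is on its rigid inner stop at y = +3 mm.
- hook_bow (a point): Where a 6 mm leg's axis stands when seated in the snap hook's bow: x = 87, y = 0 mm from hook_grip, 8 mm lower; same axes. The loop is 20 mm wide inside; the bow is a half circle of 10 mm inner radius about x = 80, y = 0.
- gate (a joint): Hinge of the snap hook's sprung gate: 0 shut, positive inward only (tip towards the spine), 0.45 rad at its rigid inner stop. Spring-closed: at the pressing point about 2 N starts it and 6 to 8 N holds it fully in, friction included.
- eye (a point): Rigid eye on the tray's near side. Point on the axis of its upright round leg (6 mm thick, 2 to 45 mm above the table), 22 mm above the table. x from leg to tray (away from the robot), z up; the tray is drawn along -x. A bar from the leg's top (48 mm high) and a flat tongue below (30 mm wide, top 2.5 mm high, from x = -10 mm) run to the tray and close the eye: a hook gets on only through its gate.
- tray_front (a point): Middle of the tray's near face (the eye's mounting plate), 46 mm from the leg along +x, 22 mm above the table; axes as for eye. The steel tray is 190 mm wide (y) and 155 mm deep, with twelve jars fixed in it, up to 61 mm above the table.
- tray_stop (a point): Point on the tray's front wall that meets the stop block: 48.5 mm along +x and 70 mm along +y from the eye's leg, 22 mm above the table; axes as for eye. The stop block's own face (stop_face in the rules) is level with it but is not measured.
- tray (a joint): Slide of the tray along its two rails: 0 at the far end, growing as it is drawn along -x. Starts at 0 to 0.02 m. Sliding friction about 4 N; it does not give sideways and stays where it is left. Its rigid front stop is a dark steel block (20 x 24 x 26 mm) clamped on the left (+y) rail, set anew each time and not measured: the tray meets it somewhere from 0.044 to 0.075 m. Feel for it.
- drag_hook_grip (a point): A plain open drag hook with the same grip but no gate (open on its +y side), loose; point and axes as for the snap hook. Not to be used; leave it. It and the snap hook lie left and right on the table in either order.
- jar_a: Loose white jar with black lid, 42 mm diameter, 49 mm high; origin at the centre of its underside. Leave it.
- jar_b: Another such jar. Leave it.
- lid: Loose black jar lid, 42 mm diameter, 10 mm high; origin at the centre of its underside. Leave it.
- lotion: White bottle, 54 mm diameter, 130 mm high; origin at the centre of its underside. Leave it.
- scraper: Spatula 200 mm long lying on the table. Leave it.
Things that resemble listed ones, but are neither listed nor needed, are in the scene too. Leave any turquoise or yellow look-alike of the part that bears hook_grip alone.

How it is judged:
By the outcome, as a careful person would: the job done as asked, in the order asked, and still so for the second after the job is handed in, with the robot touching nothing.
It also fails if it takes over 67 s, if anything falls off the work surface, if the arm or the gripper's body presses on something with over 40 N, if the wrist force passes 120 N, or if a joint passes its speed limit or range.

## Working session

There is one attempt and no reset: what is moved stays moved. The work goes in short steps, Python scripts to look and compute and a tool call to move; the robot and the scene stay as the last step left them, time stands still between calls to the robot, and variables do not carry over. Pictures are saved under pics/ and viewed, at most 10 in all, crops included, and the job is handed in when it is done.

Besides the shell and the picture viewer there is one more tool, called after ">>>" as name(argument=value, ...) on one line, values as JSON. move_arm: Moves the arm, as the interface text tells. Its arguments: {"type":"object","properties":{"increments":{"type":"array"}},"required":["increments"]}

```bash
mkdir -p pics; ls; cat > h.py <<'E'
from rig import *
import numpy as np, cv2
def save(c,n,box=None,s=1):
    im=c["img"][:,:,::-1]
    if box: im=im[box[1]:box[3],box[0]:box[2]]
    if s!=1: im=cv2.resize(im,None,fx=s,fy=s,interpolation=cv2.INTER_CUBIC)
    cv2.imwrite("pics/"+n+".png",im)
def ray(c,px,wrist=False):
    K=c["mtx"];d=np.array([(px[0]-K[0,2])/K[0,0],(px[1]-K[1,2])/K[1,1]])
    if wrist:
        r=np.linalg.norm(d);v=np.array([*(d/max(r,1e-9)*np.sin(r)),np.cos(r)])
    else: v=np.array([*d,1.])
    v=np.array(c["rotation"])@v
    return np.array(c["eye"]),v/np.linalg.norm(v)
def atz(c,px,z,wrist=False):
    e,v=ray(c,px,wrist);return e+v*(z-e[2])/v[2]
def tri(rays):
    A=np.zeros((3,3));b=np.zeros(3)
    for e,v in rays:
        P=np.eye(3)-np.outer(v,v);A+=P;b+=P@e
    p=np.linalg.solve(A,b)
    return p,max(np.linalg.norm((np.eye(3)-np.outer(v,v))@(p-e)) for e,v in rays)
def proj(c,p,wrist=False):
    q=np.array(c["rotation"]).T@(np.array(p)-c["eye"]);K=c["mtx"]
    if wrist:
        t=np.arctan2(np.hypot(q[0],q[1]),q[2]);d=q[:2]/np.hypot(q[0],q[1])*t
    else: d=q[:2]/q[2]
    return d*[K[0,0],K[1,1]]+[K[0,2],K[1,2]]
def px(d): return np.array(d["xy"])*[560,420]
E
python3 - <<'E'
from h import *
for n in ["scene","side","wrist"]:
    c=capture(n); save(c,n+"0"); print(n,np.round(c["eye"],3),np.round(c["rotation"],2).tolist(),c["mtx"][0][0])
    for l in ["hook_grip","hook_mouth","hook_bow","eye","tray_front","tray_stop","drag_hook_grip"]:
        print(l,[(px(d).round(1).tolist(),round(d["confidence"],2),atz(c,px(d),0.02,n=="wrist").round(3).tolist()) for d in pinpoint(c,l)[:4]])
s=read_state();print({k:s[k] for k in ["position","tcp_rot","force","opening"]}); print(grip_point_offset)
E
```

```text
pics
scene [ 1.383 -0.417  0.763] [[0.46, 0.55, -0.7], [0.89, -0.27, 0.37], [0.01, -0.79, -0.61]] 518.9202376892272
hook_grip [([79.8, 226.7], 0.96, [0.435, -0.401, 0.02]), ([150.5, 218.0], 0.82, [0.473, -0.257, 0.02]), ([202.4, 217.7], 0.6, [0.523, -0.154, 0.02]), ([343.5, 237.1], 0.32, [0.716, 0.093, 0.02])]
hook_mouth [([112.3, 236.3], 0.89, [0.496, -0.346, 0.02]), ([227.8, 214.7], 0.71, [0.538, -0.099, 0.02]), ([173.4, 232.2], 0.63, [0.541, -0.226, 0.02])]
hook_bow [([175.4, 239.7], 0.88, [0.566, -0.23, 0.02]), ([239.2, 214.0], 0.74, [0.547, -0.075, 0.02]), ([116.2, 244.1], 0.7, [0.524, -0.344, 0.02]), ([143.9, 311.0], 0.32, [0.724, -0.341, 0.02])]
eye [([301.1, 227.6], 0.85, [0.649, 0.027, 0.02]), ([418.4, 212.4], 0.35, [0.721, 0.292, 0.02]), ([118.8, 286.5], 0.22, [0.645, -0.368, 0.02])]
tray_front [([313.3, 242.8], 0.77, [0.703, 0.026, 0.02])]
tray_stop [([346.2, 237.8], 0.67, [0.721, 0.097, 0.02]), ([419.1, 215.2], 0.24, [0.73, 0.287, 0.02])]
drag_hook_grip [([343.1, 159.1], 0.64, [0.461, 0.257, 0.02]), ([413.2, 184.9], 0.43, [0.632, 0.349, 0.02]), ([417.6, 214.2], 0.42, [0.7
[... 705 characters left out ...]
, 0.51, [0.458, 0.259, 0.02])]
tray_stop [([239.5, 222.3], 0.88, [0.713, 0.087, 0.02])]
drag_hook_grip [([314.8, 286.3], 0.85, [0.463, 0.261, 0.02])]
wrist [ 0.287 -0.559  0.385] [[0.34, -0.9, -0.26], [-0.94, -0.33, -0.09], [-0.0, 0.28, -0.96]] 325.19226210127806
hook_grip []
hook_mouth []
hook_bow []
eye []
tray_front []
tray_stop []
drag_hook_grip []
{'position': array([ 0.21479914, -0.58688379,  0.22249743]), 'tcp_rot': array([[ 9.39104168e-01,  3.43632598e-01, -5.34513410e-06],
       [ 3.43632596e-01, -9.39104163e-01,  1.03709854e-04],
       [ 3.06184489e-05, -9.92311187e-05, -9.99999995e-01]]), 'force': array([0.76928734, 0.40183167, 0.16104424]), 'opening': 1.0032820998463692}
0.0187
```

View pics/scene0.png

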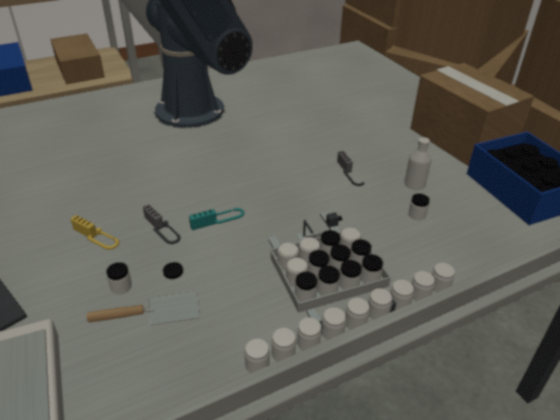

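View pics/side0.png

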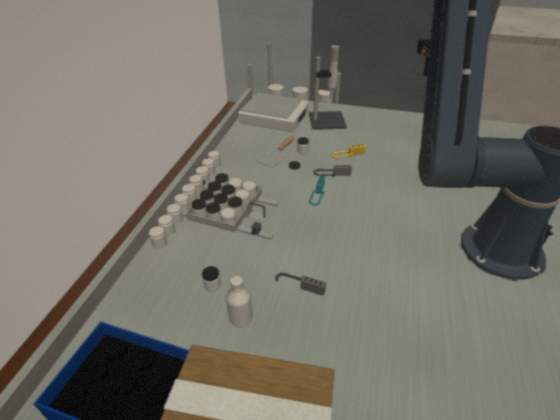

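The scene shows four look-alikes: yellow at (85,230), grey closed hook at (153,217), turquoise at (205,218), and a grey open hook at (345,162), which is the drag hook. I choose the grey closed one at (153,217) and will check it in a close crop.

```bash
python3 - <<'E'
from h import *
a=capture("scene");b=capture("side")
A=a["img"][190:260,60:260];B=b["img"][140:260,230:370]
A=cv2.resize(A,(800,280),interpolation=3);B=cv2.resize(B,(364,312),interpolation=3)
A2=cv2.resize(a["img"][190:280,270:390],(416,312),interpolation=3)
o=np.vstack([A,np.hstack([A2,B,np.zeros((312,20,3),np.uint8)])]);cv2.imwrite("pics/crop1.png",o[:,:,::-1])
def best(c,l,g):
    L=[d for d in pinpoint(c,l) if np.linalg.norm(atz(c,px(d),.02)[:2]-g)<.05]
    return px(L[0]) if L else None
for l,g in [("hook_grip",(.47,-.25)),("hook_mouth",(.535,-.215)),("hook_bow",(.555,-.23)),("eye",(.65,.03)),("tray_front",(.70,.03)),("tray_stop",(.715,.09))]:
    p,q=best(a,l,g),best(b,l,g)
    if p is not None and q is not None:
        r=tri([ray(a,p),ray(b,q)]);print(l,r[0].round(4),round(r[1],4))
E
```

```text
hook_grip [ 0.4597 -0.2585  0.0082] 0.0037
hook_mouth [ 0.5307 -0.2246  0.0187] 0.0007
hook_bow [ 0.5558 -0.2279  0.0163] 0.0025
eye [0.6588 0.029  0.022 ] 0.0008
tray_front [0.7021 0.027  0.0214] 0.0053
tray_stop [0.7115 0.0952 0.0206] 0.0014
```

View pics/crop1.png

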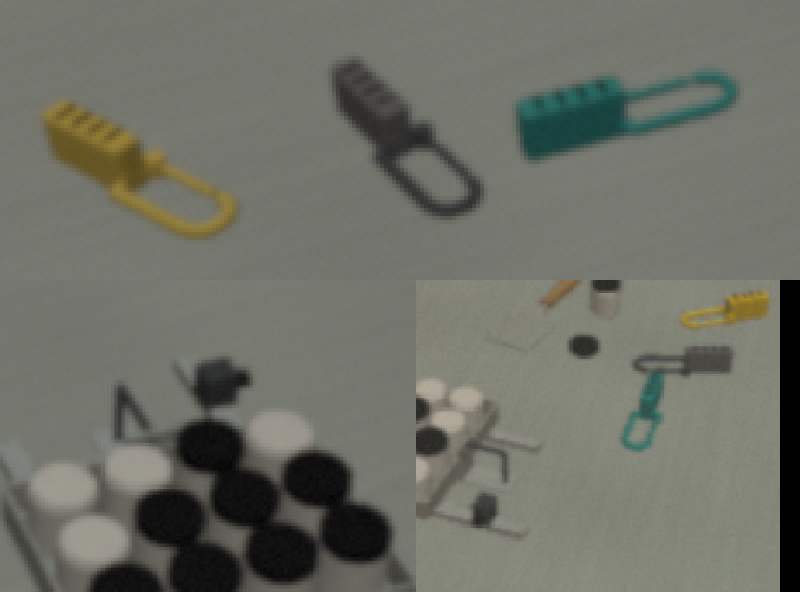

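The crop confirms it: the grey hook at scene (153,217) has a closed loop with a gate, and yellow and turquoise are decoys. I'll move the wrist camera over it.

>>> move_arm(increments=[[[0.8,-0.55,0],[0,0,0],0],[[0.8,-0.55,0],[0,0,0],0],[[0.8,-0.55,0],[0,0,0],0],[[0.8,-0.55,0],[0,0,0],0],[[0.8,-0.55,0],[0,0,0],0],[[0.8,-0.55,0],[0,0,0],0],[[0.8,-0.55,0],[0,0,0],0],[[0.8,-0.55,0],[0,0,0],0],[[0.8,-0.55,0],[0,0,0],0],[[0.8,-0.55,0],[0,0,0],0],[[0.8,-0.55,0],[0,0,0],0],[[0.8,-0.55,0],[0,0,0],0],[[0.8,-0.55,0],[0,0,0],0],[[0.8,-0.55,0],[0,0,0],0],[[0,0,0],[0,0,0],0.4],[[0,0,0],[0,0,0],0.4]])

```text
time_s: 3.23
position: [0.4516, -0.2534, 0.2227]
tcp_rot: [[0.938, 0.347, -0.0], [0.347, -0.938, -0.0], [-0.0, 0.0, -1.0]]
force: [0.7, -0.2, -0.3]
opening: 0.92
grasp_force: 0.0
```

```bash
python3 - <<'E'
from h import *
c=capture("wrist");save(c,"w1");s=read_state();print(s["position"].round(4),s["tcp_rot"].round(3).tolist(),s["opening"],s["time_s"],s["force"])
for l in ["hook_grip","hook_mouth","hook_bow","eye"]:
    print(l,[(px(d).round(1).tolist(),round(d["confidence"],2),atz(c,px(d),0.017 if l=="hook_grip" else .009,True).round(4).tolist()) for d in pinpoint(c,l)[:4]])
E
```

```text
[ 0.4511 -0.2545  0.2227] [[0.939, 0.345, -0.0], [0.345, -0.939, -0.001], [-0.0, 0.001, -1.0]] 0.880222471572814 3.2833 [-0.05040502 -0.35488882 -0.33986618]
hook_grip [([218.1, 98.0], 0.96, [0.5265, -0.1512, 0.017]), ([378.8, 238.9], 0.82, [0.4357, -0.3908, 0.017]), ([285.3, 174.5], 0.66, [0.4695, -0.253, 0.017])]
hook_mouth [([273.9, 115.5], 0.85, [0.5283, -0.2173, 0.009]), ([163.2, 90.4], 0.68, [0.516, -0.0818, 0.009]), ([359.0, 190.8], 0.68, [0.4815, -0.3439, 0.009])]
hook_bow [([291.5, 98.6], 0.82, [0.5537, -0.2293, 0.009]), ([367.9, 171.3], 0.59, [0.5074, -0.3448, 0.009]), ([152.7, 77.8], 0.57, [0.527, -0.0633, 0.009])]
eye []
```

View pics/w1.png

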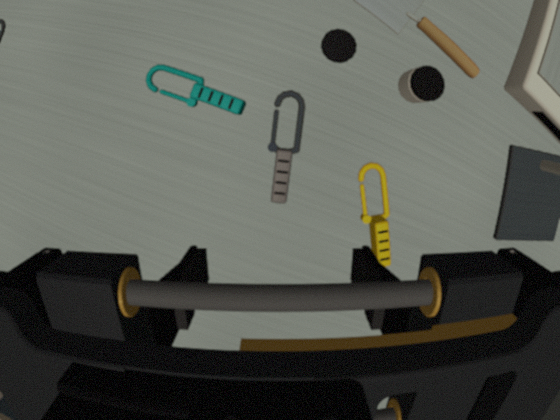

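The picture shows the grey snap hook with its bow up at (290,92), gate on the left at x≈273, and grip from (280,202) to (284,151). The turquoise grip is at (220,98) and the yellow at (380,240).

```bash
python3 - <<'E'
from h import *
c=capture("wrist")
for p,z in [((272,202),.034),((287,202),.034),((276,151),.034),((292,151),.034),((291,92),.009),((302,120),.009),((271,120),.009),((299,150),.009),((268,148),.009)]:
    print(p,z,atz(c,p,z,True).round(4))
# two-view height check of grip/bow with scene camera
a=capture("scene")
for l,w in [("hook_grip",(285.3,174.5)),("hook_bow",(291.5,98.6)),("hook_mouth",(273.9,115.5))]:
    g=atz(c,w,.012,True)
    L=[px(d) for d in pinpoint(a,l) if np.linalg.norm(atz(a,px(d),.012)-g)<.04]
    if L: print(l,tri([ray(c,w,True),ray(a,L[0])]))
im=c["img"][80:210,255:315];g=im.mean(2)
# dark mask -> PCA-ish: spine line
hsv=cv2.cvtColor(c["img"],cv2.COLOR_RGB2HSV)
bg=cv2.medianBlur(c["img"],51).mean(2)
m=((bg-c["img"].mean(2))>25).astype(np.uint8)
n,lab,st,_=cv2.connectedComponentsWithStats(m)
k=[i for i in range(1,n) if st[i,0]>255 and st[i,0]+st[i,2]<315 and st[i,1]>75 and st[i,1]+st[i,3]<215 and st[i,4]>40]
for i in k:
    ys,xs=np.where(lab==i);P=np.array([atz(c,(x,y),.009,True)[:2] for x,y in zip(xs,ys)])
    u,s_,v=np.linalg.svd(P-P.mean(0),full_matrices=False);print(st[i],P.mean(0),np.degrees(np.arctan2(v[0,1],v[0,0])))
E
```

```text
(272, 202) 0.034 [ 0.4367 -0.2508  0.034 ]
(287, 202) 0.034 [ 0.4425 -0.2665  0.034 ]
(276, 151) 0.034 [ 0.4917 -0.2357  0.034 ]
(292, 151) 0.034 [ 0.4977 -0.2519  0.034 ]
(291, 92) 0.009 [ 0.5598 -0.2288  0.009 ]
(302, 120) 0.009 [ 0.5337 -0.2518  0.009 ]
(271, 120) 0.009 [ 0.5214 -0.2186  0.009 ]
(299, 150) 0.009 [ 0.4998 -0.2607  0.009 ]
(268, 148) 0.009 [ 0.4897 -0.2263  0.009 ]
hook_grip (array([ 0.46872482, -0.2533211 ,  0.0150598 ]), np.float64(0.0021468077482577463))
hook_bow (array([ 0.55290629, -0.23101848,  0.00945316]), np.float64(0.000985485265188221))
hook_mouth (array([ 0.52674224, -0.22341899,  0.00363704]), np.float64(0.0037165659700870704))
[ 266   88   38  114 1564] [ 0.50232609 -0.24098297] -166.58064001204073
```

>>> move_arm(increments=[[[1.0,0.15,0],[0,0,0.052],0.5],[[0,0,1],[0,0,0],0.5],[[0,0,1],[0,0,0],0.5],[[0,0,1],[0,0,0],0.5],[[0,0,1],[0,0,0],0.5],[[0,0,1],[0,0,0],0.5],[[0,0,0],[0,0,0],0.5],[[0,0,0],[0,0,0],0.5]])

```text
time_s: 4.4
position: [0.4797, -0.2479, 0.0714]
tcp_rot: [[0.971, 0.239, -0.003], [0.239, -0.971, 0.003], [-0.002, -0.003, -1.0]]
force: [0.5, -0.9, -0.5]
opening: 0.504
grasp_force: 0.0
```

```bash
python3 - <<'E'
from h import *
c=capture("wrist");save(c,"w2");s=read_state();print(s["position"].round(4),s["tcp_rot"].round(4).tolist(),s["opening"],s["time_s"],s["force"])
for l in ["hook_grip","hook_mouth","hook_bow"]:
    print(l,[(px(d).round(1).tolist(),round(d["confidence"],2),atz(c,px(d),0.017 if l=="hook_grip" else .009,True).round(4).tolist()) for d in pinpoint(c,l)[:4]])
E
```

```text
[ 0.4809 -0.2488  0.0729] [[0.971, 0.2393, 0.0001], [0.2393, -0.971, -0.0], [0.0001, 0.0, -1.0]] 0.49766439841266874 4.45 [-0.71750877  0.59165429  0.60094819]
hook_grip [([277.5, 248.7], 0.79, [0.4671, -0.2483, 0.017]), ([162.1, 137.7], 0.73, [0.5267, -0.1513, 0.017])]
hook_mouth [([86.0, 137.3], 0.88, [0.5146, -0.0828, 0.009]), ([405.1, 250.7], 0.73, [0.485, -0.3475, 0.009]), ([258.1, 153.3], 0.7, [0.5295, -0.2191, 0.009]), ([343.8, 28.0], 0.43, [0.6313, -0.255, 0.009])]
hook_bow [([416.8, 222.1], 0.71, [0.5097, -0.3485, 0.009]), ([274.1, 122.7], 0.67, [0.5528, -0.2248, 0.009]), ([66.3, 117.3], 0.63, [0.5275, -0.0599, 0.009])]
```

View pics/w2.png

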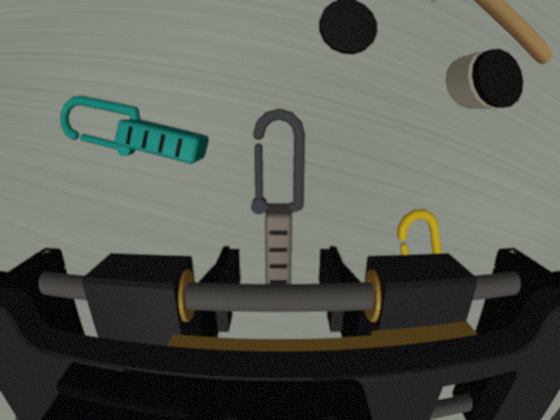

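The hook lies straight between the fingers: the grip front edge is at row 207, the bow top at (277,112) and the gate on the left at x≈258. I'll descend and grip it.

>>> move_arm(increments=[[[0,0,0.8],[0,0,0],0.5],[[0,0,0.8],[0,0,0],0.5],[[0,0,0.5],[0,0,0],0.5],[[0,0,0.17],[0,0,0],0.5],[[0,0,0],[0,0,0],1],[[0,0,0],[0,0,0],1],[[0,0,0],[0,0,0],1],[[0,0,0],[0,0,0],1],[[0,0,0],[0,0,0],1],[[0,0,0],[0,0,0],1],[[0,0,0],[0,0,0],1]])

```text
time_s: 5.52
position: [0.4811, -0.2486, 0.0055]
tcp_rot: [[0.971, 0.239, 0.001], [0.239, -0.971, -0.001], [0.001, 0.001, -1.0]]
force: [0.7, 1.3, 6.2]
opening: 0.208
grasp_force: 30.0
```

>>> move_arm(increments=[[[0,0,-0.5],[0,0,0],1],[[0,0,-1],[0,0,0],1],[[0,0,-1],[0,0,0],1],[[0,0,-0.6],[0,0,0],1],[[0.73,-0.7,0],[0,0,0],1],[[0.73,-0.7,0],[0,0,0],1],[[0.73,-0.7,0],[0,0,0],1],[[0.73,-0.7,0],[0,0,0],1],[[0.73,-0.7,0],[0,0,0],1],[[0.73,-0.7,0],[0,0,0],1],[[0.73,-0.7,0],[0,0,0],1],[[0,0,0],[0,0,0.049],1],[[0,0,0],[0,0,0.049],1],[[0,0,0],[0,0,0.049],1],[[0,0,0],[0,0,0],1],[[0,0,0],[0,0,0],1]])

```text
time_s: 6.85
position: [0.594, -0.0688, 0.0972]
tcp_rot: [[0.998, -0.063, -0.001], [-0.063, -0.998, 0.0], [-0.001, -0.0, -1.0]]
force: [0.5, 0.1, -1.5]
opening: 0.204
grasp_force: 30.0
```

```bash
python3 - <<'E'
from h import *
c=capture("wrist");save(c,"w3");s=read_state();print(s["position"].round(4),s["tcp_rot"].round(4).tolist(),s["opening"],s["time_s"],s["force"])
R=s["tcp_rot"];p=s["position"]
for l in ["hook_grip","hook_mouth","hook_bow","eye","tray_front","tray_stop"]:
    for d in pinpoint(c,l)[:4]:
        e,v=ray(c,px(d),True)
        z=p[2]-.005+(.017 if l=="hook_grip" else .009) if "hook" in l else .022
        q=e+v*(z-e[2])/v[2]
        print(l,px(d).round(1),round(d["confidence"],2),q.round(4),"tool mm",(R.T@(q-p)*1000).round(1))
E
```

```text
[ 0.594  -0.069   0.0973] [[0.998, -0.0636, -0.0005], [-0.0636, -0.998, 0.0001], [-0.0005, -0.0001, -1.0]] 0.2059733940544596 6.9 [-0.29035685 -0.19326401 -1.73987505]
hook_grip [280.2 298.5] 0.67 [ 0.5798 -0.067   0.1093] tool mm [-14.4  -1.1 -12. ]
hook_mouth [249.1 171.5] 0.93 [ 0.6473 -0.0558  0.1013] tool mm [ 52.4 -16.5  -4. ]
hook_bow [277.2 127.2] 0.74 [ 0.6682 -0.0711  0.1013] tool mm [74.1 -2.6 -4. ]
eye [147.4 152.3] 0.77 [0.6573 0.0307 0.022 ] tool mm [  56.8 -103.5   75.3]
tray_front [147.   92.3] 0.89 [0.7036 0.0263 0.022 ] tool mm [ 103.4 -102.1   75.2]
tray_front [553.3 167.9] 0.53 [ 0.631  -0.3362  0.022 ] tool mm [ 54.  264.3  75.2]
tray_stop [76.1 96.5] 0.61 [0.7125 0.093  0.022 ] tool mm [ 108.  -169.2   75.2]
```

View pics/w3.png

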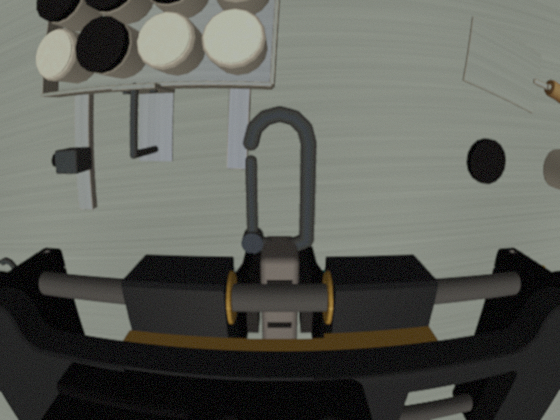

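The gripped hook is clear: mouth (250,171), bow (280,115). The eye's leg runs from its top at (134,155) to its foot at (156,150), and the rails run nearly parallel to the hook, the left one with the stop block at (72,160).

```bash
python3 - <<'E'
from h import *
c=capture("wrist");p=read_state()["position"]
f=lambda x,z:atz(c,x,z,True)
for q,z in [((133,155),.047),((157,150),.002),((145,153),.024)]: print("leg",f(q,z).round(4))
for a,b,z in [((75,95),(80,208),.003),((91,95),(94,208),.003),((230,90),(227,167),.003),((250,90),(245,167),.003),((133,95),(133,150),.048),((150,95),(148,155),.0025),((45,95),(272,86),.03)]:
    A,B=f(a,z),f(b,z);print(A.round(4),B.round(4),np.degrees(np.arctan2(*(A-B)[1::-1])).round(2))
a=capture("scene");b=capture("side")
r=[ray(a,px(pinpoint(a,"eye")[0])),ray(b,px(pinpoint(b,"eye")[0])),ray(c,(147.4,152.3),True)]
print(tri(r))
r=[ray(a,px(pinpoint(a,"tray_stop")[0])),ray(b,px(pinpoint(b,"tray_stop")[0])),ray(c,(76.1,96.5),True)];print(tri(r))
E
```

```text
leg [0.6587 0.0311 0.047 ]
leg [0.6577 0.03   0.002 ]
leg [0.6577 0.0316 0.024 ]
[0.7183 0.1069 0.003 ] [0.6141 0.1189 0.003 ] -6.54
[0.7147 0.0891 0.003 ] [0.6129 0.1023 0.003 ] -7.39
[ 0.6994 -0.0359  0.003 ] [ 0.6381 -0.0285  0.003 ] -6.96
[ 0.6979 -0.0516  0.003 ] [ 0.6369 -0.043   0.003 ] -8.05
[0.7006 0.0259 0.048 ] [0.6622 0.0301 0.048 ] -6.24
[0.7043 0.0314 0.0025] [0.6544 0.0385 0.0025] -8.19
[0.7206 0.1213 0.03  ] [ 0.6967 -0.0693  0.03  ] 82.86
(array([0.65598056, 0.02980833, 0.02181   ]), np.float64(0.004252690219338061))
(array([0.7141839 , 0.09001904, 0.02373215]), np.float64(0.003096070114441983))
```

>>> move_arm(increments=[[[0,0,0],[0,0,0.028],1],[[-0.05,-0.83,0],[0,0,0],1],[[0,-0.83,0],[0,0,0],1],[[0,-0.83,0],[0,0,0],1],[[0,0,0.8],[0,0,0],1],[[0,0,0.8],[0,0,0],1],[[0,0,0.8],[0,0,0],1],[[0,0,0.26],[0,0,0],1],[[0,0,0],[0,0,0],1],[[0,0,0],[0,0,0],1]])

```text
time_s: 8.38
position: [0.6022, 0.0052, 0.0177]
tcp_rot: [[0.992, -0.124, -0.0], [-0.124, -0.992, 0.0], [-0.0, -0.0, -1.0]]
force: [0.5, -0.2, -0.2]
opening: 0.207
grasp_force: 30.0
```

```bash
cat > look.py <<'E'
from h import *
import sys
c=capture("wrist");save(c,sys.argv[1],(160,60,440,270),2.8);s=read_state();print(s["position"].round(4),s["tcp_rot"][:,0].round(4),s["opening"].round(3),s["time_s"],s["force"].round(1),s["moment"].round(2))
R=s["tcp_rot"];p=s["position"]
for l in ["hook_grip","hook_mouth","hook_bow","eye","tray_front"]:
    for d in pinpoint(c,l)[:1]:
        e,v=ray(c,px(d),True)
        z=p[2]-.005+(.017 if l=="hook_grip" else .009) if "hook" in l else .022
        q=e+v*(z-e[2])/v[2]
        print(l,px(d).round(1),round(d["confidence"],2),q.round(4),"tool mm",(R.T@(q-p)*1000).round(1))
E
python3 look.py w4
```

```text
Traceback (most recent call last):
  File "look.py", line 3, in <module>
    c=capture("wrist");save(c,sys.argv[1],(160,60,440,270),2.8);s=read_state();print(s["position"].round(4),s["tcp_rot"][:,0].round(4),s["opening"].round(3),s["time_s"],s["force"].round(1),s["moment"].round(2))
                                                                                                                                       ^^^^^^^^^^^^^^^^^^
AttributeError: 'float' object has no attribute 'round'
```

View pics/w4.png

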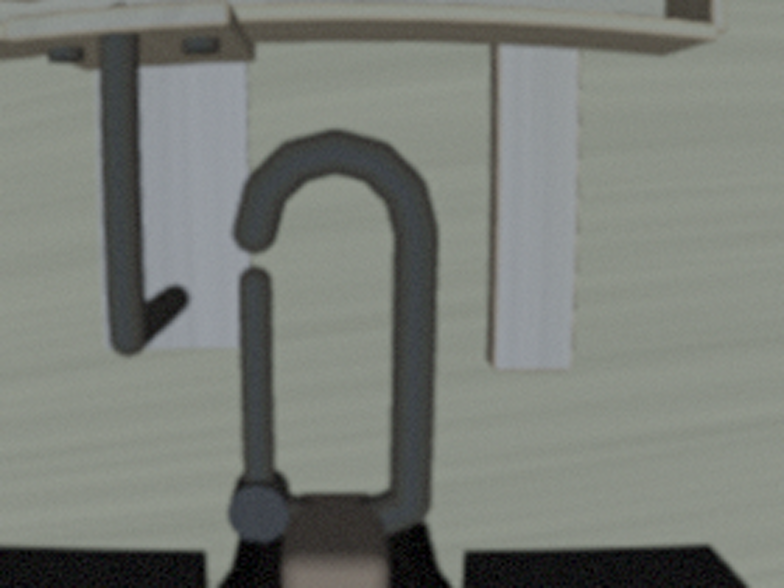

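The leg is about 19 mm left of the gate and in line with x≈65 on the hook, so I can press now. (Crop: leg at hook height ≈(158,316), gate tip (255,272).)

>>> move_arm(increments=[[[0,-0.15,0],[0,0,0],1],[[0,-0.15,0],[0,0,0],1],[[0,-0.1,0],[0,0,0],1],[[0,-0.1,0],[0,0,0],1],[[0,-0.1,0],[0,0,0],1],[[0,-0.1,0],[0,0,0],1],[[0,0,0],[0,0,0],1]])

```text
time_s: 9.02
position: [0.6056, 0.026, 0.0181]
tcp_rot: [[0.992, -0.124, 0.002], [-0.124, -0.992, -0.001], [0.002, 0.001, -1.0]]
force: [0.5, -5.2, 0.2]
opening: 0.208
grasp_force: 30.0
```

>>> move_arm(increments=[[[0,-0.033,0],[0,0,0],1],[[0,-0.033,0],[0,0,0],1],[[0,-0.033,0],[0,0,0],1],[[0,-0.033,0],[0,0,0],1],[[0,0,0],[0,0,0],1]])

```text
time_s: 9.43
position: [0.6054, 0.0293, 0.0175]
tcp_rot: [[0.992, -0.125, 0.0], [-0.125, -0.992, -0.001], [0.0, 0.001, -1.0]]
force: [0.4, -6.0, -2.2]
opening: 0.203
grasp_force: 30.0
```

>>> move_arm(increments=[[[0,-0.033,0],[0,0,0],1],[[0,-0.033,0],[0,0,0],1],[[0,0,0],[0,0,0],1]])

```text
time_s: 9.68
position: [0.6053, 0.0312, 0.0174]
tcp_rot: [[0.992, -0.125, -0.001], [-0.125, -0.992, -0.001], [-0.0, 0.001, -1.0]]
force: [-0.1, -6.3, -1.9]
opening: 0.205
grasp_force: 30.0
```

```bash
sed -i 's/s\["opening"\].round(3)/s["opening"]/' look.py; python3 look.py w5
```

```text
[0.6053 0.0311 0.0174] [ 9.922e-01 -1.247e-01 -6.000e-04] 0.20233181051241617 9.7333 [-0.5 -5.  -1. ] [-0.96  0.05 -0.25]
hook_grip [281.3 297.7] 0.79 [0.5916 0.0333 0.0294] tool mm [-13.9  -0.4 -12. ]
hook_mouth [276.5 127.5] 0.29 [0.6791 0.0248 0.0214] tool mm [74.  -2.9 -4. ]
hook_bow [277.6 127.5] 0.85 [0.679  0.0243 0.0214] tool mm [74.  -2.4 -4. ]
eye [269.  172.7] 0.97 [0.6575 0.0312 0.022 ] tool mm [51.8 -6.6 -4.6]
```

View pics/w5.png

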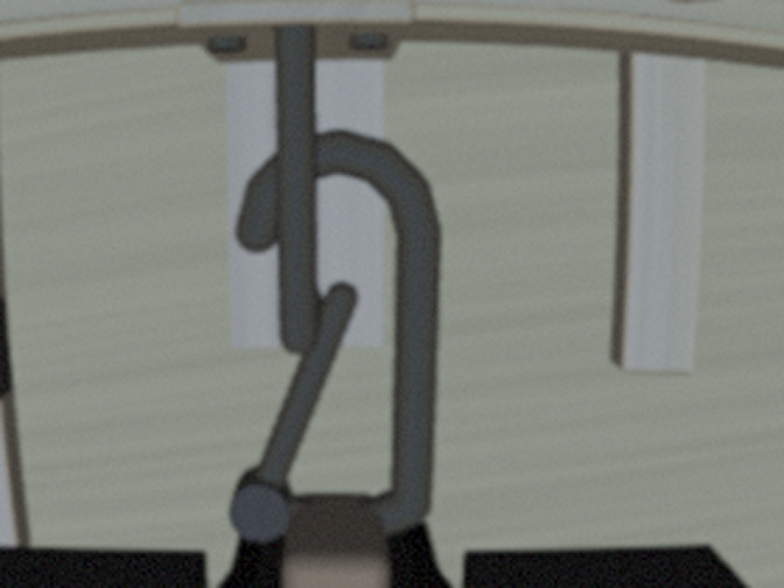

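The leg is inside the loop past the nose, with the gate swung in. Now I'll draw the hook back so the leg runs into the bow.

>>> move_arm(increments=[[[-0.1,0,0],[0,0,0],1],[[-0.1,0,0],[0,0,0],1],[[-0.1,0,0],[0,0,0],1],[[-0.1,0,0],[0,0,0],1],[[-0.067,-0.033,0],[0,0,0],1],[[-0.067,-0.033,0],[0,0,0],1],[[-0.067,-0.033,0],[0,0,0],1],[[-0.067,-0.033,0],[0,0,0],1],[[0,0,0],[0,0,0],1]])

```text
time_s: 10.73
position: [0.5855, 0.0391, 0.0176]
tcp_rot: [[0.992, -0.124, -0.001], [-0.124, -0.992, 0.0], [-0.001, -0.0, -1.0]]
force: [-0.6, -0.1, -1.8]
opening: 0.205
grasp_force: 30.0
```

```bash
python3 look.py w6
```

```text
[0.5859 0.0389 0.0177] [ 9.923e-01 -1.238e-01 -2.000e-04] 0.20374941333558913 10.7833 [ 0.4  0.6 -1.7] [ 0.03  0.03 -0.03]
hook_grip [280.2 295.4] 0.84 [0.5733 0.0416 0.0297] tool mm [-12.8  -1.1 -12. ]
hook_mouth [248.3 172.7] 0.9 [0.6389 0.0494 0.0217] tool mm [ 51.3 -17.   -4. ]
hook_bow [441.  313.4] 0.96 [ 0.5373 -0.0578  0.0217] tool mm [-36.3 101.9  -4. ]
eye [278.3 128.5] 0.96 [0.6586 0.032  0.022 ] tool mm [73.1 -2.1 -4.3]
tray_front [281.6  37.7] 0.72 [0.7033 0.0248 0.022 ] tool mm [118.2  -0.6  -4.3]
```

View pics/w6.png

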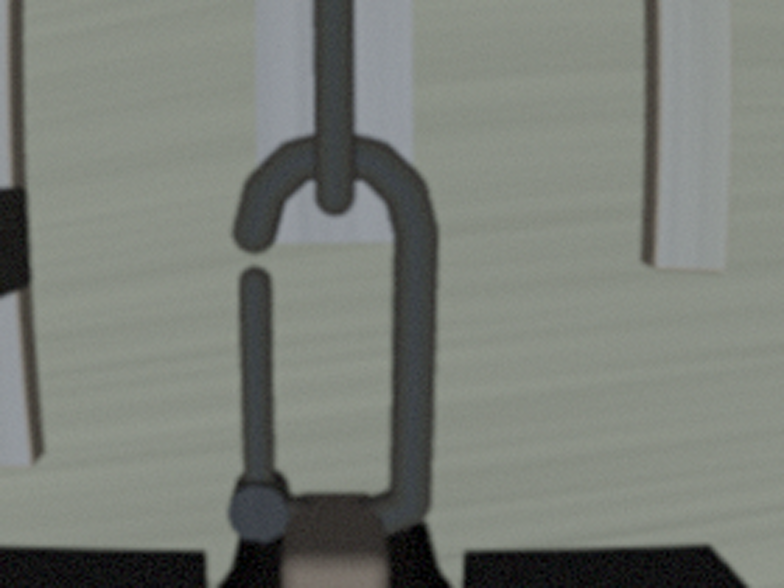

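It is clipped: the leg sits in the bow at crop (335,200) and the gate is straight and shut at x≈256. Next I'll draw the tray.

>>> move_arm(increments=[[[-0.04,0,0],[0,0,0],1],[[-0.04,0,0],[0,0,0],1],[[-0.05,0,0],[0,0,0],1],[[-0.06,0,0],[0,0,0],1],[[-0.06,0,0],[0,0,0],1],[[-0.06,0,0],[0,0,0],1],[[-0.06,0,0],[0,0,0],1],[[-0.06,0,0],[0,0,0],1],[[-0.06,0,0],[0,0,0],1],[[-0.06,0,0],[0,0,0],1],[[-0.06,0,0],[0,0,0],1]])

```text
time_s: 11.95
position: [0.568, 0.0407, 0.0179]
tcp_rot: [[0.992, -0.124, 0.001], [-0.124, -0.992, -0.0], [0.001, 0.0, -1.0]]
force: [4.0, -0.4, -0.4]
opening: 0.207
grasp_force: 30.0
```

```bash
python3 - <<'E'
from h import *
c=capture("wrist");save(c,"w7",(0,0,560,260),1.4);s=read_state();print(s["position"].round(4),s["force"].round(2))
for l in ["tray_stop","eye"]:
  for d in pinpoint(c,l)[:2]: print(l,px(d).round(1),d["confidence"],atz(c,px(d),.022,True).round(4))
E
```

```text
[0.5674 0.0408 0.0178] [3.5  0.26 0.56]
tray_stop [142.6  42.5] 0.61 [0.6975 0.0963 0.022 ]
tray_stop [248.4 169.8] 0.21 [0.6229 0.0507 0.022 ]
eye [275.9 128.5] 0.69 [0.6413 0.0346 0.022 ]
```

View pics/w7.png

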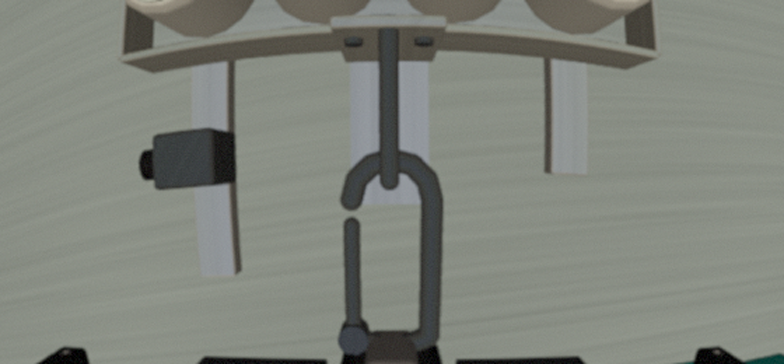

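The tray follows, with drag of about 4 N. The stop block at (195,158) is roughly 25 mm ahead of the tray wall (row 60). I'll continue and then feel for it slowly.

>>> move_arm(increments=[[[-0.05,0,0],[0,0,0],1],[[-0.05,0,0],[0,0,0],1],[[-0.05,0,0],[0,0,0],1],[[-0.05,0,0],[0,0,0],1],[[-0.05,0,0],[0,0,0],1],[[-0.05,0,0],[0,0,0],1],[[-0.05,0,0],[0,0,0],1],[[-0.05,0,0],[0,0,0],1],[[-0.05,0,0],[0,0,0],1],[[-0.05,0,0],[0,0,0],1]])

```text
time_s: 12.93
position: [0.5529, 0.0426, 0.0177]
tcp_rot: [[0.992, -0.124, 0.0], [-0.124, -0.992, -0.0], [0.0, 0.0, -1.0]]
force: [4.4, -1.2, -0.5]
opening: 0.203
grasp_force: 30.0
```

>>> move_arm(increments=[[[-0.03,0,0],[0,0,0],1],[[-0.03,0,0],[0,0,0],1],[[-0.03,0,0],[0,0,0],1]])

```text
time_s: 13.18
position: [0.5503, 0.0429, 0.0177]
tcp_rot: [[0.992, -0.124, 0.0], [-0.124, -0.992, -0.0], [0.0, -0.0, -1.0]]
force: [5.4, -0.5, -0.8]
opening: 0.203
grasp_force: 30.0
```

>>> move_arm(increments=[[[-0.03,0,0],[0,0,0],1],[[-0.03,0,0],[0,0,0],1],[[-0.03,0,0],[0,0,0],1]])

```text
time_s: 13.43
position: [0.5476, 0.0433, 0.0177]
tcp_rot: [[0.992, -0.124, 0.0], [-0.124, -0.992, -0.0], [0.0, 0.0, -1.0]]
force: [3.9, -1.0, -0.5]
opening: 0.203
grasp_force: 30.0
```

>>> move_arm(increments=[[[-0.025,0,0],[0,0,0],1],[[-0.025,0,0],[0,0,0],1],[[-0.025,0,0],[0,0,0],1]])

```text
time_s: 13.68
position: [0.5454, 0.0435, 0.0177]
tcp_rot: [[0.992, -0.124, 0.0], [-0.124, -0.992, -0.0], [0.0, 0.0, -1.0]]
force: [3.2, -0.7, -0.5]
opening: 0.204
grasp_force: 30.0
```

>>> move_arm(increments=[[[-0.02,0,0],[0,0,0],1],[[-0.02,0,0],[0,0,0],1],[[-0.02,0,0],[0,0,0],1]])

```text
time_s: 13.93
position: [0.5436, 0.0438, 0.0177]
tcp_rot: [[0.992, -0.124, 0.0], [-0.124, -0.992, -0.0], [0.0, 0.0, -1.0]]
force: [3.7, -1.4, -0.9]
opening: 0.203
grasp_force: 30.0
```

```bash
python3 - <<'E'
from h import *
c=capture("wrist");save(c,"w8",(60,0,340,160),2.8);s=read_state();print(s["position"].round(4),s["force"].round(2),s["time_s"])
E
```

```text
[0.5434 0.0438 0.0176] [ 2.36 -1.19 -0.57] 13.9833
```

View pics/w8.png

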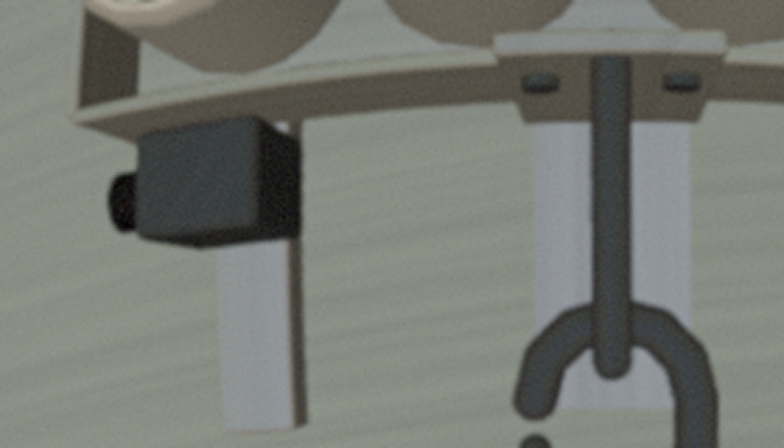

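That was the eleventh picture viewed, one over the limit of 10, so I will view no more and work from numbers only. The block (200,180) is only a few mm from the tray wall, so I'll feel forward in small steps.

>>> move_arm(increments=[[[-0.015,0,0],[0,0,0],1],[[-0.015,0,0],[0,0,0],1],[[-0.015,0,0],[0,0,0],1]])

```text
time_s: 14.23
position: [0.5423, 0.0439, 0.0176]
tcp_rot: [[0.992, -0.124, 0.0], [-0.124, -0.992, -0.0], [0.0, 0.0, -1.0]]
force: [4.0, -0.8, -0.2]
opening: 0.205
grasp_force: 30.0
```

>>> move_arm(increments=[[[-0.015,0,0],[0,0,0],1],[[-0.015,0,0],[0,0,0],1],[[-0.015,0,0],[0,0,0],1]])

```text
time_s: 14.48
position: [0.5409, 0.0441, 0.0176]
tcp_rot: [[0.992, -0.124, 0.0], [-0.124, -0.992, 0.0], [-0.0, -0.0, -1.0]]
force: [4.5, -0.2, -0.2]
opening: 0.207
grasp_force: 30.0
```

>>> move_arm(increments=[[[-0.015,0,0],[0,0,0],1],[[-0.015,0,0],[0,0,0],1],[[-0.015,0,0],[0,0,0],1]])

```text
time_s: 14.73
position: [0.5401, 0.0442, 0.0177]
tcp_rot: [[0.992, -0.124, 0.001], [-0.124, -0.992, -0.0], [0.001, 0.0, -1.0]]
force: [5.3, -1.1, -1.5]
opening: 0.203
grasp_force: 30.0
```

>>> move_arm(increments=[[[-0.01,0,0],[0,0,0],1],[[-0.01,0,0],[0,0,0],1]])

```text
time_s: 14.9
position: [0.5401, 0.0442, 0.0177]
tcp_rot: [[0.992, -0.124, 0.002], [-0.124, -0.992, -0.0], [0.002, -0.0, -1.0]]
force: [5.8, -1.4, -1.8]
opening: 0.202
grasp_force: 30.0
```

>>> move_arm(increments=[[[-0.015,0,0],[0,0,0],1],[[-0.015,0,0],[0,0,0],1],[[-0.015,0,0],[0,0,0],1]])

```text
time_s: 15.15
position: [0.54, 0.0442, 0.0177]
tcp_rot: [[0.992, -0.124, 0.005], [-0.124, -0.992, -0.001], [0.005, -0.0, -1.0]]
force: [7.6, -1.0, -3.4]
opening: 0.203
grasp_force: 30.0
```

The tray is home at the stop: force rises at about 1.5 N per commanded mm while the position stands still. I'll build the pull up.

>>> move_arm(increments=[[[-0.02,0,0],[0,0,0],1],[[-0.02,0,0],[0,0,0],1],[[-0.02,0,0],[0,0,0],1],[[-0.02,0,0],[0,0,0],1],[[-0.02,0,0],[0,0,0],1]])

```text
time_s: 15.57
position: [0.5399, 0.0442, 0.0179]
tcp_rot: [[0.992, -0.125, 0.01], [-0.125, -0.992, -0.001], [0.01, -0.0, -1.0]]
force: [12.8, -2.1, -7.9]
opening: 0.203
grasp_force: 30.0
```

>>> move_arm(increments=[[[-0.02,0,0.02],[0,0,0],1],[[-0.02,0,0.02],[0,0,0],1],[[-0.01,0,0.01],[0,0,0],1]])

```text
time_s: 15.82
position: [0.5398, 0.0441, 0.017]
tcp_rot: [[0.992, -0.125, 0.014], [-0.125, -0.992, -0.002], [0.014, -0.0, -1.0]]
force: [11.9, -1.2, -3.4]
opening: 0.201
grasp_force: 30.0
```

>>> move_arm(increments=[[[-0.025,0,0.005],[0,0,0],1],[[-0.025,0,0.005],[0,0,0],1],[[-0.025,0,0.005],[0,0,0],1],[[0,0,0],[0,0,0],1]])

```text
time_s: 16.15
position: [0.5398, 0.0441, 0.0169]
tcp_rot: [[0.992, -0.125, 0.018], [-0.125, -0.992, -0.002], [0.018, -0.0, -1.0]]
force: [14.6, -2.2, -4.7]
opening: 0.204
grasp_force: 30.0
```

Now hold the steady pull for about a second.

>>> move_arm(increments=[[[0,0,0],[0,0,0],1],[[0,0,0],[0,0,0],1],[[0,0,0],[0,0,0],1],[[0,0,0],[0,0,0],1],[[0,0,0],[0,0,0],1],[[0,0,0],[0,0,0],1]])

```text
time_s: 16.65
position: [0.5398, 0.0441, 0.0169]
tcp_rot: [[0.992, -0.125, 0.018], [-0.125, -0.992, -0.002], [0.018, -0.0, -1.0]]
force: [14.7, -2.9, -5.5]
opening: 0.206
grasp_force: 30.0
```

>>> move_arm(increments=[[[0,0,0],[0,0,0],1],[[0,0,0],[0,0,0],1],[[0,0,0],[0,0,0],1],[[0,0,0],[0,0,0],1],[[0,0,0],[0,0,0],1],[[0,0,0],[0,0,0],1]])

```text
time_s: 17.15
position: [0.5398, 0.0441, 0.0169]
tcp_rot: [[0.992, -0.125, 0.018], [-0.125, -0.992, -0.002], [0.018, -0.0, -1.0]]
force: [14.0, -2.5, -5.0]
opening: 0.206
grasp_force: 30.0
```

>>> move_arm(increments=[[[0.06,0,0],[0,0,0],1],[[0.06,0,0],[0,0,0],1],[[0.06,0,0],[0,0,0],1],[[0.06,0,0],[0,0,0],1],[[0.06,0,0],[0,0,0],1],[[0.03,0,0],[0,0,0],1],[[0,0,0],[0,0,0],1]])

```text
time_s: 17.73
position: [0.5401, 0.0444, 0.0155]
tcp_rot: [[0.992, -0.124, -0.001], [-0.124, -0.992, 0.0], [-0.001, -0.0, -1.0]]
force: [4.2, -0.7, -0.7]
opening: 0.207
grasp_force: 30.0
```

>>> move_arm(increments=[[[0.04,0,0],[0,0,0],1],[[0.04,0,0],[0,0,0],1],[[0,0,0],[0,0,0],1]])

```text
time_s: 17.98
position: [0.5407, 0.0442, 0.015]
tcp_rot: [[0.992, -0.124, -0.006], [-0.124, -0.992, 0.001], [-0.006, -0.0, -1.0]]
force: [0.2, 0.7, -1.0]
opening: 0.206
grasp_force: 30.0
```

>>> move_arm(increments=[[[0,0,0.08],[0,0,0],1],[[0,0,0.08],[0,0,0],1],[[0,0,0.08],[0,0,0],1],[[0,0,0.03],[0,0,0],1],[[0,0,0],[0,0,0],1]])

```text
time_s: 18.4
position: [0.5426, 0.0439, 0.0071]
tcp_rot: [[0.992, -0.124, -0.001], [-0.124, -0.992, 0.0], [-0.001, -0.0, -1.0]]
force: [0.4, -0.9, -2.2]
opening: 0.204
grasp_force: 30.0
```

>>> move_arm(increments=[[[0,0,0.03],[0,0,0],1],[[0,0,0.025],[0,0,0],1],[[0,0,0],[0,0,0],1]])

```text
time_s: 18.65
position: [0.5431, 0.0439, 0.0059]
tcp_rot: [[0.992, -0.124, -0.0], [-0.124, -0.992, 0.0], [-0.0, -0.0, -1.0]]
force: [-0.1, -0.7, -1.1]
opening: 0.206
grasp_force: 30.0
```

```bash
python3 - <<'E'
from h import *
s=read_state();p=s["position"];R=s["tcp_rot"];print(p.round(4),s["force"].round(2))
c=capture("wrist")
for l in ["hook_grip","hook_mouth","hook_bow","eye"]:
  for d in pinpoint(c,l)[:1]:
    q=atz(c,px(d),{"hook_grip":.017,"eye":.022}.get(l,.009),True);print(l,round(d["confidence"],2),q.round(4),(R.T@(q-p)*1000).round(1))
E
```

```text
[0.5431 0.0439 0.0059] [-0.09 -0.66 -1.1 ]
hook_grip 0.85 [0.5267 0.0475 0.017 ] [-16.7  -1.6 -11.1]
hook_mouth 0.66 [0.5969 0.0535 0.009 ] [ 52.2 -16.2  -3.1]
hook_bow 0.95 [ 0.5299 -0.0624  0.009 ] [ 1.00e-01  1.07e+02 -3.10e+00]
```

>>> move_arm(increments=[[[0,0,0.015],[0,0,0],1],[[0,0,0],[0,0,0],1],[[0,0,0],[0,0,0],0.6],[[0,0,0],[0,0,0],0.6],[[0,0,0],[0,0,0],0.6],[[0,0,0],[0,0,0],0.6],[[0,0,0],[0,0,0],0.6],[[0,0,0],[0,0,0],0.6]])

```text
time_s: 19.57
position: [0.5432, 0.0438, 0.0056]
tcp_rot: [[0.992, -0.124, 0.0], [-0.124, -0.992, -0.0], [0.0, -0.0, -1.0]]
force: [-0.1, 0.1, -0.5]
opening: 0.398
grasp_force: 0.0
```

>>> move_arm(increments=[[[0,0,-0.2],[0,0,0],0.6],[[0,0,-0.5],[0,0,0],0.6],[[0,0,-1],[0,0,0],0.6],[[0,0,-1],[0,0,0],0.6],[[0,0,-1],[0,0,0],0.6],[[0,0,0],[0,0,0],0.6],[[0,0,0],[0,0,0],0.6]])

```text
time_s: 20.15
position: [0.5446, 0.0437, 0.1188]
tcp_rot: [[0.992, -0.124, 0.005], [-0.124, -0.992, -0.001], [0.005, -0.0, -1.0]]
force: [0.5, 1.0, 0.2]
opening: 0.409
grasp_force: 0.0
```

```bash
python3 - <<'E'
from h import *
s=read_state();print(s["position"].round(4),s["force"].round(2),s["opening"],s["time_s"])
cs=[(n,capture(n)) for n in ["wrist","scene","side"]]
R={}
for n,c in cs:
  for l in ["hook_grip","hook_mouth","hook_bow","eye","tray_stop","tray_front"]:
    z={"hook_grip":.017,"hook_mouth":.009,"hook_bow":.009}.get(l,.022)
    for d in pinpoint(c,l):
      q=atz(c,px(d),z,n=="wrist")
      if .48<q[0]<.72 and -.02<q[1]<.12:
        print(n,l,round(d["confidence"],2),q.round(4));R.setdefault(l,[]).append(ray(c,px(d),n=="wrist"));break
for l in R:
  if len(R[l])>1: p,e=tri(R[l]);print(l,p.round(4),round(e,4))
E
```

```text
[0.5446 0.0437 0.1188] [0.53 1.02 0.24] 0.408846243841333 20.15
wrist hook_grip 0.88 [0.5261 0.0465 0.017 ]
wrist hook_mouth 0.71 [0.5969 0.0548 0.009 ]
wrist hook_bow 0.65 [0.619 0.037 0.009]
wrist eye 0.76 [0.612  0.0387 0.022 ]
wrist tray_stop 0.58 [0.666  0.1008 0.022 ]
wrist tray_front 0.62 [0.657  0.0313 0.022 ]
scene hook_grip 0.72 [0.521  0.0439 0.017 ]
scene hook_mouth 0.61 [0.599  0.0464 0.009 ]
scene hook_bow 0.86 [0.6171 0.0331 0.009 ]
scene eye 0.56 [0.6053 0.03   0.022 ]
scene tray_stop 0.61 [0.6698 0.1033 0.022 ]
scene tray_front 0.64 [0.6635 0.0263 0.022 ]
side hook_grip 0.76 [0.5199 0.057  0.017 ]
side hook_mouth 0.81 [0.6    0.0588 0.009 ]
side hook_bow 0.6 [0.6211 0.0213 0.009 ]
side eye 0.83 [0.6187 0.0363 0.022 ]
side tray_stop 0.93 [0.6685 0.0984 0.022 ]
side tray_front 0.66 [0.6641 0.032  0.022 ]
hook_grip [0.5209 0.0471 0.0113] 0.0045
hook_mouth [0.5976 0.0526 0.005 ] 0.0046
hook_bow [0.6194 0.0328 0.0149] 0.0041
eye [0.6129 0.0347 0.0239] 0.008
tray_stop [0.6679 0.1015 0.0227] 0.0027
tray_front [0.6609 0.0299 0.0194] 0.004
```

```bash
python3 -c "
from rig import *
print(hand_in())"
```

```text
the job is handed in; nothing more can be done
None
```

The snap hook is clipped on the tray's eye with its gate shut; the tray was drawn home against its stop, proved there with about 15 N for 1 s, and the hook let go, flat by the last measurements. I handed the job in at about 20 s of robot time, but viewed 11 pictures, one over the limit of 10.

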